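# Sort the tagged cells and hold the unchecked one in the photometer beam

### The arm

A 7-joint arm with a two-finger parallel gripper is mounted at the origin on the work surface. World frame = base frame: x ahead of the robot, y to its left, z up, the work surface at z = 0. Lengths are in m, angles in rad, forces in N, time in s.
With the tool pointing down it reaches from about 0.4 to 0.85 m from the base axis. Payload 10.4 kg.
Tool frame: the origin (TCP) lies at the very end of the fingers, on their centre line; the grasp point (between the pads) lies 19 mm behind it (grip_point_offset is the distance from the TCP to the grasp point, in m); z points along the fingers, y is the line along which they close (so a half turn about z gives the same grasp; the last joint's range is limited). The gripper opens to 87 mm and grips with 3 to 60 N. Pads are 19 mm wide; open, the fingers measure 117 mm over their backs; the gripper's body (75 mm by 190 mm) begins 51 mm behind the grasp point.
Start: joints at [1.164, 0.332, -0.065, 1.46, 0.022, 1.35, -0.088], TCP at [0.234, -0.58, 0.184] pointing down, gripper open.
Joint ranges: [-2.6, 2.6], [-0.5, 2.12], [-1.47, 1.34], [0.16, 2.42], [-1.27, 4.41], [0.06, 2.06], [-2.6, 2.6]. Speed limits (rad/s): [2.22, 2.22, 2.79, 2.79, 3.14, 3.14, 3.14].

### API

Orientations are given as a unit quaternion [x, y, z, w].
In Python, from bench import * gives the robot as it stands.
- The arm moves only by the tool play_rows, never from a script. Its argument "increments" is text: rows parted by semicolons, each of 7 numbers parted by spaces: the turn, a rotation vector about the tool's x, y, z in rad, then the shift along the tool's x, y, z in m, then the opening, from 0 (shut) to 1 (fully open). A call has 1 to 8 rows; each row is the pose to reach, as a shift and turn from the pose commanded when the call began, along the tool's axes at that moment; what a row does not reach only later rows make up. A row lasts 1/10 s, in which the tool goes at most 50 mm and 8.59 degrees, less where a joint would pass 70% of its speed; a pose out of reach is approached as far as the arm can. A call with a gripper value outside its range is refused whole. The fingers move at their own pace and stop on an object; "grip_force" is the grip in N (left out, the last holds). Time passes only in rows, so rows that repeat a pose let the fingers close. It gives the time, the measured TCP pose, the force, the opening and the grip force at its end, in the units of the state.
- read_state(): the state, without advancing time (a new reading comes with each control period).
- camera(name): name is "scene" or "top"; returns a dict with "color" (480x640x3 uint8, red, green, blue), "fx", "fy", "cx", "cy" (pixels), "camera_from_world" (4x4, takes a point from world to camera coordinates). Camera axes: x right, y down, z forward; pixel columns grow to the right and rows downward; lengths in m; the calibration is good to about 2 mm. A picture is of the moment at which its call begins. There is no depth.
- close_job(): hands the job in; it is judged then, once.
The state is a dict: "time": time; "joint_positions": joint angles; "joint_vel": joint speeds; "joint_torque": joint torques, N m; "ee_pos": TCP position; "eef_rot": TCP orientation; "ft_force": force on the tool from outside, world axes, zero at the start; "torque": the same for the moment, N m; "width": finger opening in m; "grip_force": force on a finger pad.
Only numpy, scipy, OpenCV 4.12 (cv2) and the standard library are available. Lean on these libraries where they do the work, as an engineer would, in place of code of your own. Each camera call takes 0.05 s, during which the arm holds its last target. There are 200 camera calls.

### The job

Sort the washed cells in the blue rack by their lid tags: stand the red-tagged one in a pocket of the red reject block and the green-tagged one in the free pocket of the green pass block, fully down and let go, not dropped. Then take the untagged cell and hold it upright in the photometer's light path, about midway between the two lenses, with the beam passing squarely through the middle of its clear windows and the cell touching nothing but the fingers; the program finishes while still holding it there. Grip cells by their frosted faces only, never by the clear windows, and leave the other things on the bench and the photometer undisturbed.

Things in the scene. Friction and masses are not known exactly. Their poses are not given: they have to be found in the camera images.
- photometer: open-beam photometer on an aluminium rail 46 x 260 mm: black finned lamp housing at +y (top 113 mm up) and round detector at -y, whose lens tubes (30 mm thick) face each other across an open gap of 70 mm, beam along its y axis. Under the gap only the rail, 20 mm high; carriers 34 mm high from 49 mm out to each side. Fixed. Origin: centre of the rail's underside, z up
- beam_mid (a point): middle of the open gap on the beam, 85 mm above the table; x across the beam, y along it, z up. The beam is narrow, about 2 mm
- rack: blue block 48 x 145 x 28 mm with a row of three pockets along its y axis, 45 mm apart, the middle one at its centre, holding the three cells at the start in any order. Pockets 17.5 (x) x 28.5 (y) mm, 3 mm chamfer, floor 8 mm above the table: a cell stands in one with its axes along the block's and sticks out 25 mm plus lid. Fixed. Origin: centre of the underside
- pass_nest: green block 48 x 100 x 28 mm with two pockets at y = -22.5 mm (taken by a cell passed earlier) and y = +22.5 mm (free). Pockets 17.5 (x) x 28.5 (y) mm, 3 mm chamfer, floor 8 mm above the table: a cell stands in one with its axes along the block's and sticks out 25 mm plus lid. Fixed. Origin: centre of the underside
- pass_nest_hole1 (a point): centre of the mouth of the free pocket of the green block, 28 mm above the table
- reject_nest: red block 48 x 100 x 28 mm with two free pockets at y = -22.5 and +22.5 mm. Pockets 17.5 (x) x 28.5 (y) mm, 3 mm chamfer, floor 8 mm above the table: a cell stands in one with its axes along the block's and sticks out 25 mm plus lid. Fixed. Origin: centre of the underside
- reject_nest_hole0 (a point): centre of the mouth of one free pocket of the red block (y = -22.5 mm), 28 mm above the table
- reject_nest_hole1 (a point): centre of the mouth of the other free pocket of the red block (y = +22.5 mm), 28 mm above the table
- cell_red: empty glass cell (cuvette) with a red tag on its lid. 12.5 x 22.5 x 45 mm plus a lid (11 x 20.5 mm, top at 51 mm), 28 g. The wide faces on its +x and -x sides (12.5 mm apart) are frosted white; the narrow faces on its +y and -y sides (22.5 mm apart) are clear windows 10 mm wide: light passes along its y axis. Origin: centre of the underside, z up.
- cell_green: the cell with a green tag on its lid that stands in the blue rack. 12.5 x 22.5 x 45 mm plus a lid (11 x 20.5 mm, top at 51 mm), 28 g. The wide faces on its +x and -x sides (12.5 mm apart) are frosted white; the narrow faces on its +y and -y sides (22.5 mm apart) are clear windows 10 mm wide: light passes along its y axis. Origin: centre of the underside, z up.
- cell_plain: the cell with a bare white lid, no tag. 12.5 x 22.5 x 45 mm plus a lid (11 x 20.5 mm, top at 51 mm), 28 g. The wide faces on its +x and -x sides (12.5 mm apart) are frosted white; the narrow faces on its +y and -y sides (22.5 mm apart) are clear windows 10 mm wide: light passes along its y axis. Origin: centre of the underside, z up.
- cell_plain_mid (a point): middle of the bare-lidded cell's windows, on its axis 22 mm above its underside
- cell_passed: bystander: another green-tagged cell of the same make, which already stands in the green block
- cell_red_windows: the two clear windows of that cell as one part, same origin and axes as the cell; fingers must not touch them
- cell_green_windows: the two clear windows of that cell as one part, same origin and axes as the cell; fingers must not touch them
- cell_plain_windows: the two clear windows of that cell as one part, same origin and axes as the cell; fingers must not touch them
- cell_red_frosted: the two frosted faces of that cell as one part, same origin and axes as the cell; the place to grip it
- cell_green_frosted: the two frosted faces of that cell as one part, same origin and axes as the cell; the place to grip it
- cell_plain_frosted: the two frosted faces of that cell as one part, same origin and axes as the cell; the place to grip it
- tape_roll: bystander: roll of grey tape, 100 mm diameter, 48 mm high, lying flat; origin centre of the underside
- logger: bystander: small black box with a green top, 58 x 48 x 22 mm; origin centre of the underside
- terminal_board: bystander: green circuit board with terminal strips, 55 x 95 x 18 mm; origin centre of the underside
- jar: bystander: small amber jar, 42 mm diameter, 62 mm high; origin centre of the underside
- driver: bystander: screwdriver with an orange handle, 180 mm long, lying along its x axis

How it is judged:
By the outcome, as a careful person would: the job done as asked, in the order asked, and still so for the second after the job is handed in, while the arm keeps its last pose, push and grip.
It also fails if it takes over 61 s, if anything falls off the work surface, if the arm or the gripper's body presses on something with over 40 N, if the wrist force passes 120 N, or if a joint passes its speed limit or range.

## Working session

There is one attempt and no reset: what is moved stays moved. The work goes in short steps, Python scripts to look and compute and a tool call to move; the robot and the scene stay as the last step left them, time stands still between calls to the robot, and variables do not carry over. Pictures are saved under pics/ and viewed, at most 10 in all, crops included, and the job is handed in when it is done.

Besides the shell and the picture viewer there is one more tool, called after "Call:" in YAML: its name, and indented under it one key for each argument. play_rows: Moves the arm, as the interface text tells. Its arguments: {"type":"object","properties":{"increments":{"type":"string"},"grip_force":{"type":"number"}},"required":["increments"]}

```bash
mkdir -p pics; python3 - <<'E'
from bench import *
import cv2,numpy as np
s=read_state(); print({k:np.round(v,3).tolist() for k,v in s.items()})
for n in("top","scene"):
    c=camera(n); cv2.imwrite(f"pics/{n}0.png",c["color"][:,:,::-1]); np.savez(f"{n}0.npz",**c)
    print(n,c["fx"],c["fy"],c["cx"],c["cy"]);print(np.round(c["camera_from_world"],4).tolist())
E
```

```text
{'time': 0.0, 'joint_positions': [1.164, 0.333, -0.065, 1.461, 0.022, 1.35, -0.089], 'joint_vel': [0.0, -0.001, -0.001, 0.0, 0.0, 0.002, -0.002], 'joint_torque': [-0.0, -62.325, 0.025, -38.99, -0.061, 0.04, 0.0], 'ee_pos': [0.234, -0.579, 0.183], 'eef_rot': [0.982, 0.191, -0.0, -0.001], 'ft_force': [0.353, -0.123, -0.092], 'torque': [-0.061, -0.068, 0.01], 'grip_force': 0.0, 'width': 0.087}
top 545.6666838049354 545.6666838049354 316.2378668617629 237.14180865488888
[[0.0289, -0.9994, 0.0181, 0.0133], [-0.9836, -0.0317, -0.1776, 0.5859], [0.1781, -0.0127, -0.9839, 1.0558], [0.0, 0.0, 0.0, 1.0]]
scene 519.7573784823306 519.7573784823306 315.64750773733306 239.61866895086055
[[-0.8122, 0.5833, 0.0104, 0.4467], [0.4771, 0.6743, -0.5636, -0.2575], [-0.3357, -0.4528, -0.826, 1.2086], [0.0, 0.0, 0.0, 1.0]]
```

View pics/top0.png

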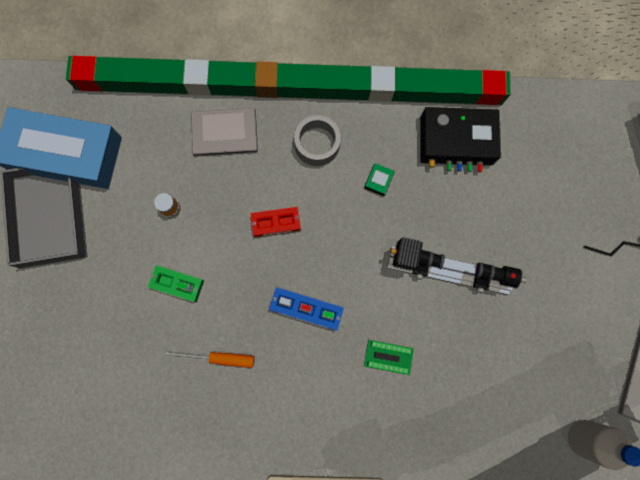

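View pics/scene0.png

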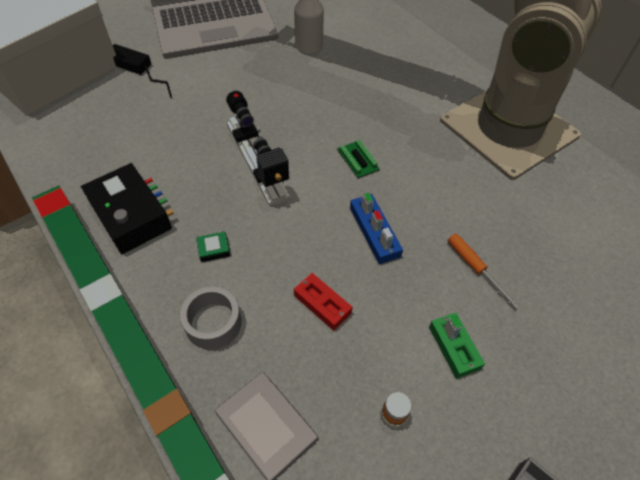

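The top view shows the rack at (306,308), with lids white, red and green at (285,301), (306,308) and (328,316). The red block is at (276,222), the green block at (176,284) with its left pocket free, and the photometer runs from (405,257) to (512,277), lamp at the left. The scene view agrees.

```bash
cat > h.py <<'E'
import cv2,numpy as np
def ray(c,uv,z):
    T=c["camera_from_world"];R,t=T[:3,:3],T[:3,3];C=-R.T@t
    uv=np.atleast_2d(uv).astype(float)
    d=np.c_[(uv[:,0]-c["cx"])/c["fx"],(uv[:,1]-c["cy"])/c["fy"],np.ones(len(uv))]@R
    return C+d*((z-C[2])/d[:,2])[:,None]
def proj(c,P):
    T=c["camera_from_world"];q=np.atleast_2d(P)@T[:3,:3].T+T[:3,3]
    return np.c_[c["fx"]*q[:,0]/q[:,2]+c["cx"],c["fy"]*q[:,1]/q[:,2]+c["cy"]]
def hsv(c): return cv2.cvtColor(c["color"],cv2.COLOR_RGB2HSV_FULL)
E
python3 - <<'E'
from h import *
boxes={"top":dict(rack=(265,283,350,335),red=(245,200,310,245),green=(145,260,210,308)),
"scene":dict(rack=(345,190,408,268),red=(288,268,358,332),green=(424,308,490,380))}
hr=dict(rack=(135,180),red=None,green=(70,110))
for n in("top","scene"):
    c=dict(np.load(f"{n}0.npz"));H=hsv(c).astype(int)
    for k,(a,b,e,f) in boxes[n].items():
        h=H[b:f,a:e]; hue=(h[...,0]>240)|(h[...,0]<15) if k=="red" else (h[...,0]>hr[k][0])&(h[...,0]<hr[k][1])
        m=hue&(h[...,1]>120)&(h[...,2]>40)
        v=h[...,2][m]; th,_=cv2.threshold(v.astype(np.uint8),0,255,cv2.THRESH_OTSU)
        print(n,k,"V pct",np.percentile(v,[5,20,40,60,80,95]),"otsu",th)
        for lab,mm in(("all",m),("bright",m&(h[...,2]>th))):
            cs,_=cv2.findContours(mm.astype(np.uint8),cv2.RETR_EXTERNAL,cv2.CHAIN_APPROX_NONE)
            q=np.vstack(cs and [x for x in cs if len(x)>15]).reshape(-1,2)+[a,b]
            P=ray(c,q,.028)[:,:2]*1000
            r=cv2.minAreaRect(P.astype(np.float32)); print("  ",lab,np.round(r[0],1),np.round(r[1],1),round(r[2],1))
        t=h
c=dict(np.load("top0.npz"));im=c["color"][:,:,::-1]
def cr(x,y,w,hh): return cv2.resize(im[y:y+hh,x:x+w],(400,300),interpolation=cv2.INTER_CUBIC)
cv2.imwrite("pics/m1.png",np.vstack([np.hstack([cr(260,275,92,69),cr(236,190,80,60)]),np.hstack([cr(136,254,80,60),cr(385,215,144,108)])]))
E
```

```text
top rack V pct [102.8 134.  156.  161.  162.  164. ] otsu 135.0
   all [442.2  47.6] [144.6  48.1] 74.9
   bright [442.5  47.1] [143.7  47.3] 74.9
top red V pct [ 96. 151. 168. 171. 172. 173.] otsu 131.0
   all [620.3 117.3] [ 52.2 100.1] 9.9
   bright [622.5 117.5] [47.9 99.9] 10.1
top green V pct [ 82.1 124.  144.  148.  150.  151. ] otsu 114.0
   all [485.  314.9] [103.   47.5] 74.3
   bright [485.5 316.8] [99.  47.5] 74.3
scene rack V pct [ 47.  52. 106. 122. 126. 127.] otsu 87.0
   all [446.   53.3] [157.4  55.2] 74.8
   bright [440.8  47.9] [144.4  47.8] 74.8
scene red V pct [ 71.  83. 144. 155. 157. 158.] otsu 116.0
   all [624.2 122.7] [ 56.9 107.4] 9.9
   bright [620.5 118.3] [48.3 99.9] 10.1
scene green V pct [ 46.  61. 112. 125. 126. 127.] otsu 87.0
   all [489.  319.9] [104.   55.3] 74.5
   bright [484.6 318.6] [99.  47.2] 74.2
```

View pics/m1.png

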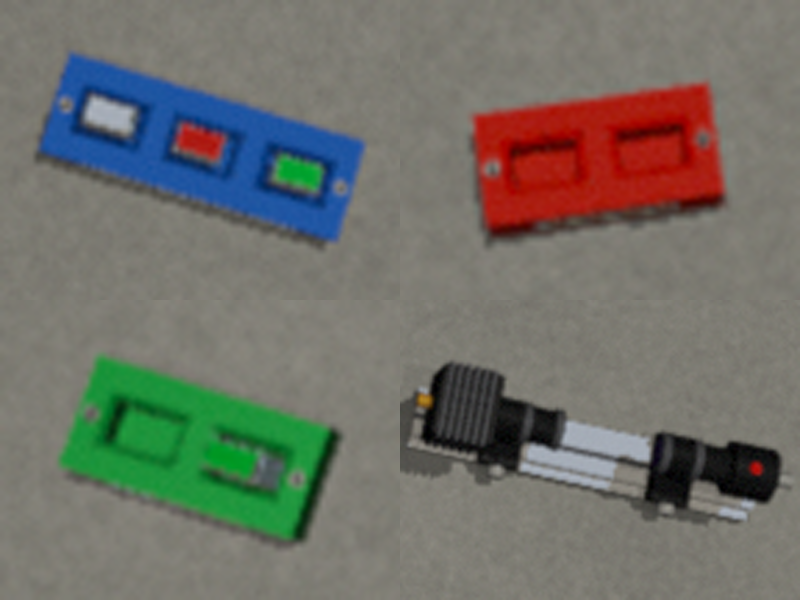

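The crops show the free green pocket at crop (147,432) and both red pockets empty. The photometer's tubes face each other from about pixel (444,262) to (475,270). Both views agree to within 2 mm on the block poses.

```bash
cat > go.py <<'E'
# usage: go.py x y z(mm) yaw(deg, world heading of tool y)  -> increments in tool axes
import sys,numpy as np
from bench import *
from scipy.spatial.transform import Rotation as R
def go(x,y,z,yaw,s=None):
    s=s or read_state(); R0=R.from_quat(s["eef_rot"]); p=np.array(s["ee_pos"])
    c,sn=np.cos(np.radians(yaw)),np.sin(np.radians(yaw))
    best=None
    for k in(1,-1):
        Y=k*np.array([c,sn,0]);Z=np.array([0,0,-1.]);X=np.cross(Y,Z)
        rv=(R0.inv()*R.from_matrix(np.c_[X,Y,Z])).as_rotvec()
        if best is None or np.linalg.norm(rv)<np.linalg.norm(best): best=rv
    sh=R0.inv().apply(np.array([x,y,z])/1000-p)
    print("t %.2f"%s["time"],"tcp",np.round(p*1000,1),"turn",np.round(best,3),"shift",np.round(sh,4),"F",np.round(s["ft_force"],1),"w %.4f g %.1f"%(s["width"],s["grip_force"]))
if __name__=="__main__": go(*map(float,sys.argv[1:5]))
E
python3 go.py 442 48 110 -15.1
python3 go.py 470 -200 130 -15.1
python3 - <<'E'
from h import *
c=dict(np.load("top0.npz"));s=dict(np.load("scene0.npz"))
a=cv2.resize(c["color"][235:300,385:530,::-1],(800,359),interpolation=cv2.INTER_CUBIC)
b=cv2.resize(s["color"][85:205,220:300,::-1],(400,600),interpolation=cv2.INTER_CUBIC)
cv2.imwrite("pics/p_top.png",a);cv2.imwrite("pics/p_sc.png",b)
E
```

```text
t 0.10 tcp [ 233.9 -579.2  182.9] turn [-0.001 -0.001 -0.923] shift [ 0.4278 -0.5035  0.0736] F [-0.5  0.4 -0.6] w 0.0874 g 0.0
t 0.10 tcp [ 233.9 -579.2  182.9] turn [-0.001 -0.001 -0.923] shift [ 0.3609 -0.2631  0.0533] F [-0.5  0.4 -0.6] w 0.0874 g 0.0
```

View pics/p_top.png

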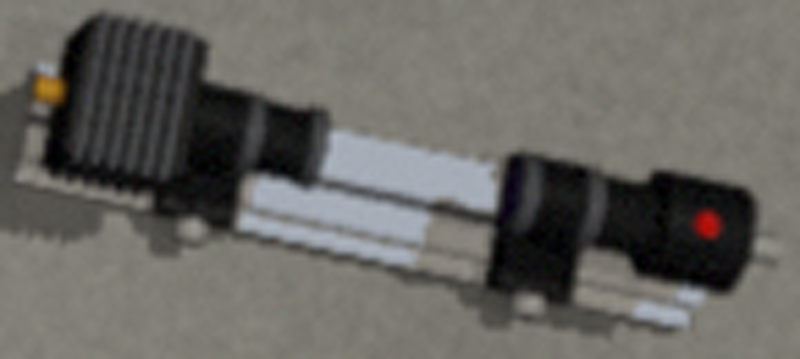

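View pics/p_sc.png

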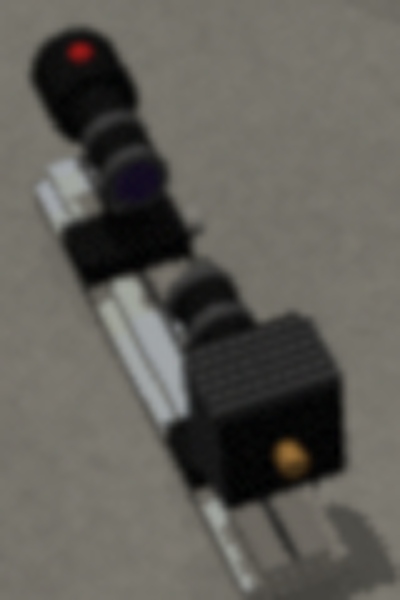

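The top crop puts the lamp lens rim near (322,147) and the detector lens face near (515,190). The scene crop puts the detector lens at (138,185), and the gap is clear. I'll refine the beam later; now I move to the red cell.

Call:
play_rows:
  increments: "0 0 -0.923 0.361 -0.263 0.053 0.45;0 0 -0.923 0.361 -0.263 0.053 0.45;0 0 -0.923 0.361 -0.263 0.053 0.45;0 0 -0.923 0.361 -0.263 0.053 0.45;0 0 -0.923 0.361 -0.263 0.053 0.45;0 0 -0.923 0.361 -0.263 0.053 0.45;0 0 -0.923 0.428 -0.5035 0.0736 0.45;0 0 -0.923 0.428 -0.5035 0.0736 0.45"

```text
time: 0.9
ee_pos: [0.4051, -0.2259, 0.1376]
eef_rot: [0.794, 0.609, -0.0, -0.0]
ft_force: [0.1, 0.6, 0.3]
width: 0.0406
grip_force: 0.0
```

```bash
python3 go.py 441.7 47.5 110 -15.1
python3 - <<'E'
from h import *
c=dict(np.load("top0.npz"));H=hsv(c).astype(int);V=H[...,2]
L=[443.4-.4,261.2];Rr=[478.0,269.0]
P=ray(c,[L,Rr],.085)*1000;print(P,np.linalg.norm(P[0]-P[1]),P.mean(0))
# tube midlines: dark runs per column
for u in list(range(432,444,2))+list(range(480,494,2)):
    col=V[235:300,u]; idx=np.where(col<75)[0]+235; print(u,idx.min(),idx.max(),len(idx),end=" | ")
# rail edges at z=20/ bright rail
rail=(V>150)&(H[...,1]<70); m=np.zeros_like(rail);m[240:300,385:525]=rail[240:300,385:525]
print()
for u in range(446,474,4):
    print(u,V[250:292,u].tolist())
E
```

```text
t 0.90 tcp [ 405.1 -225.9  137.6] turn [-0.001 -0.     0.001] shift [ 0.2736 -0.0356  0.0277] F [0.1 0.6 0.3] w 0.0406 g 0.0
[[ 539.31552443 -218.47821349   85.        ]
 [ 526.04965314 -287.15325465   85.        ]] 69.94458248806967 [ 532.68258879 -252.81573407   85.        ]
432 253 265 13 | 434 254 266 13 | 436 254 266 13 | 438 255 267 13 | 440 255 268 14 | 442 255 267 10 | 480 263 292 26 | 482 263 287 25 | 484 264 290 27 | 486 264 290 27 | 488 265 290 26 | 490 265 280 16 | 492 266 291 14 | 
446 [132, 127, 128, 128, 128, 128, 131, 125, 142, 183, 186, 184, 183, 182, 184, 183, 182, 154, 89, 126, 178, 183, 182, 185, 180, 160, 121, 150, 183, 182, 149, 78, 99, 129, 129, 123, 127, 128, 123, 120, 123, 124]
450 [130, 133, 129, 126, 125, 125, 128, 126, 121, 141, 181, 184, 183, 183, 184, 181, 183, 184, 154, 85, 122, 174, 183, 181, 182, 184, 159, 124, 151, 183, 174, 130, 80, 105, 127, 125, 120, 123, 126, 125, 122, 122]
454 [123, 126, 130, 130, 128, 127, 126, 127, 129, 128, 146, 183, 183, 182, 182, 182, 180, 184, 176, 140, 90, 136, 183, 183, 183, 182, 184, 158, 119, 149, 183, 173, 126, 92, 11
[... 178 characters left out ...]
83, 154, 129, 174, 184, 163, 103, 74, 78, 104, 124, 124, 125, 124, 123]
462 [129, 130, 127, 126, 128, 131, 127, 124, 124, 126, 125, 134, 155, 178, 184, 182, 184, 184, 183, 184, 174, 132, 82, 127, 167, 154, 138, 136, 131, 116, 116, 138, 136, 118, 83, 73, 95, 124, 123, 125, 124, 123]
466 [134, 130, 129, 132, 127, 121, 124, 127, 129, 125, 126, 125, 136, 165, 181, 184, 183, 183, 184, 181, 163, 110, 64, 64, 103, 125, 135, 138, 137, 130, 119, 123, 136, 139, 122, 78, 76, 99, 124, 123, 123, 119]
470 [128, 127, 125, 124, 122, 124, 124, 124, 125, 123, 127, 131, 131, 144, 175, 183, 182, 182, 183, 182, 182, 183, 152, 71, 61, 101, 126, 136, 138, 134, 130, 116, 123, 132, 135, 113, 73, 81, 79, 76, 93, 117]
```

Call:
play_rows:
  increments: "0 0 0 0.2735 -0.0355 0.0275 0.45;0 0 0 0.2735 -0.0355 0.0275 0.45;0 0 0 0.2735 -0.0355 0.0275 0.45;0 0 0 0.2735 -0.0355 0.0275 0.45;0 0 0 0.2735 -0.0355 0.0275 0.45;0 0 0 0.2735 -0.0355 0.0275 0.45;0 0 0 0.2735 -0.0355 0.0275 0.45;0 0 0 0.2735 -0.0355 0.0275 0.45"

```text
time: 1.7
ee_pos: [0.4418, 0.0451, 0.1104]
eef_rot: [0.794, 0.608, -0.0, -0.0]
ft_force: [0.1, -1.1, -0.2]
width: 0.0391
grip_force: 0.0
```

```bash
python3 go.py 441.7 47.5 32 -15.1
python3 - <<'E'
from h import *
c=dict(np.load("top0.npz"));V=hsv(c)[...,2].astype(float)
up=[];lo=[]
for u in range(447,474):
    col=V[:,u]
    v=next(v for v in range(250,270) if col[v]<=155<col[v+1]); up.append((u,v+(155-col[v])/(col[v+1]-col[v])))
    if u<460:
        v=next(v for v in range(289,270,-1) if col[v]<=130<col[v-1]+1e-9 and col[v-1]>130); 
        v=next(v for v in range(276,290) if col[v]>=140>col[v+1]); lo.append((u,v+(col[v]-140)/(col[v]-col[v+1])))
for n,q in(("up",up),("lo",lo)):
    P=ray(c,q,.020)[:,:2]*1000; f=cv2.fitLine(P.astype(np.float32),cv2.DIST_HUBER,0,.01,.01).ravel()
    d=f[:2]*np.sign(f[1]); nrm=np.array([d[1],-d[0]]); print(n,"heading",np.degrees(np.arctan2(d[1],d[0])),"offset of beam_mid",(np.array([532.7,-252.8])-f[2:])@nrm)
s=dict(np.load("scene0.npz"))
print("scene detector lens z=85:",ray(s,[[247.1,121.5]],.085)*1000)
print("proj of top estimates into scene",proj(s,np.array([[.5393,-.2185,.085],[.526,-.2872,.085]])))
E
```

```text
t 1.70 tcp [441.8  45.1 110.4] turn [-0.001  0.     0.001] shift [ 0.0023 -0.0007  0.0784] F [ 0.1 -1.1 -0.2] w 0.0391 g 0.0
up heading 78.80795 offset of beam_mid -19.614391832314823
lo heading 81.69638 offset of beam_mid 17.14904808196548
scene detector lens z=85: [[ 523.37262331 -285.42665612   85.        ]]
proj of top estimates into scene [[257.62885449 143.45924317]
 [245.58681041 121.51886965]]
```

Call:
play_rows:
  increments: "0 0 0 0 0 0.045 0.45;0 0 0 0 0 0.078 0.45;0 0 0 0 0 0.078 0.45;0 0 0 0 0 0.078 0.45"

```text
time: 2.1
ee_pos: [0.442, 0.0443, 0.0333]
eef_rot: [0.794, 0.607, -0.0, -0.0]
ft_force: [-0.2, 0.6, -0.3]
width: 0.0396
grip_force: 0.0
```

```bash
python3 go.py 441.7 47.5 32 -15.1; python3 - <<'E'
from h import *
from bench import *
ims=[]
c=camera("top");np.savez("top1.npz",**c);ims.append(cv2.resize(c["color"][275:345,260:350,::-1],(400,311),interpolation=3))
c=camera("scene");np.savez("scene1.npz",**c);ims.append(cv2.resize(c["color"][170:270,330:420,::-1],(400,444),interpolation=3)[:311+133])
ims[0]=cv2.copyMakeBorder(ims[0],0,133,0,0,cv2.BORDER_CONSTANT)
cv2.imwrite("pics/g1.png",np.hstack(ims))
E
```

```text
t 2.10 tcp [442.   44.3  33.3] turn [-0.001  0.    -0.002] shift [ 0.003  -0.0012  0.0013] F [-0.2  0.6 -0.3] w 0.0396 g 0.0
```

View pics/g1.png

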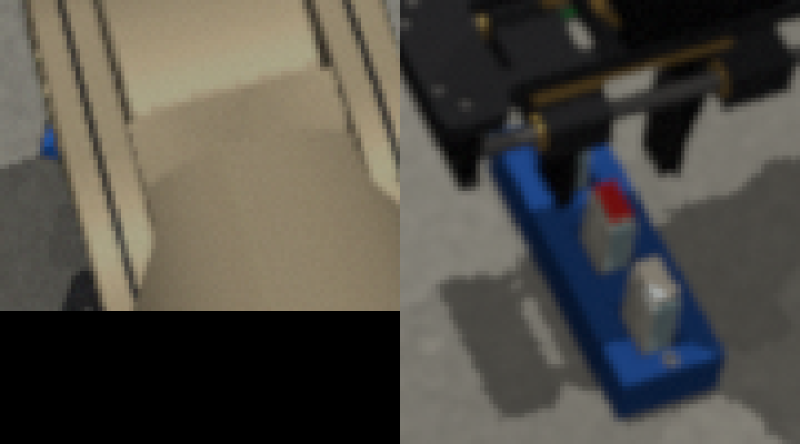

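The crop shows the red lid at (615,200) with finger tips at about (565,200) and (668,172). The fingers look shifted toward the green cell, so I'll check by projection.

```bash
python3 - <<'E'
from h import *
from bench import *
s=read_state();print(np.round(s["ee_pos"],4),np.round(s["eef_rot"],3))
c=dict(np.load("scene1.npz"))
d=np.array([.966,-.26,0]);p=np.array(s["ee_pos"])
for n,P in dict(tcp=p,f1=p+.02*d,f2=p-.02*d,redtag=np.array([.4417,.0475,.059]),redmid33=np.array([.4417,.0475,.033]),grn=np.array([.430,.004,.059])).items():
    q=proj(c,P)[0]; print(n,q,"crop",(q-[330,170])*4.44+[400,0])
E
```

```text
[0.4434 0.0447 0.0345] [0.794 0.607 0.001 0.001]
tcp [373.70746494 221.52224549] crop [594.06114435 228.75876997]
f1 [364.27985413 224.39567783] crop [552.20255232 241.51680957]
f2 [383.05833848 218.67220183] crop [635.57902283 216.10457613]
redtag [376.67240066 214.44425307] crop [607.22545895 197.33248365]
redmid33 [375.23847651 222.50857856] crop [600.85883569 233.13808881]
grn [367.11330945 197.12857097] crop [564.78309394 120.45085509]
```

```bash
python3 - <<'E'
from h import *
c=dict(np.load("scene1.npz"));c0=dict(np.load("scene0.npz"))
def f(c): return cv2.resize(c["color"][172:247,345:410,::-1],(390,450),interpolation=3)
a=f(c);b=f(c0)
p=np.array([.442,.0447,.0335]);d=np.array([.966,-.26,0]);e=np.array([.26,.966,0])
for k in(-1,1):
  for j in(-1,1):
    for z in (0,.03):
      q=(proj(c,p+k*.02*d+j*.0095*e+[0,0,z])[0]-[345,172]+.5)*6
      cv2.circle(a,tuple(int(v) for v in q),3,(0,255,255) if z==0 else (255,0,255),1)
cv2.imwrite("pics/g2.png",np.hstack([a,b]))
E
```

```text
(no output)
```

View pics/g2.png

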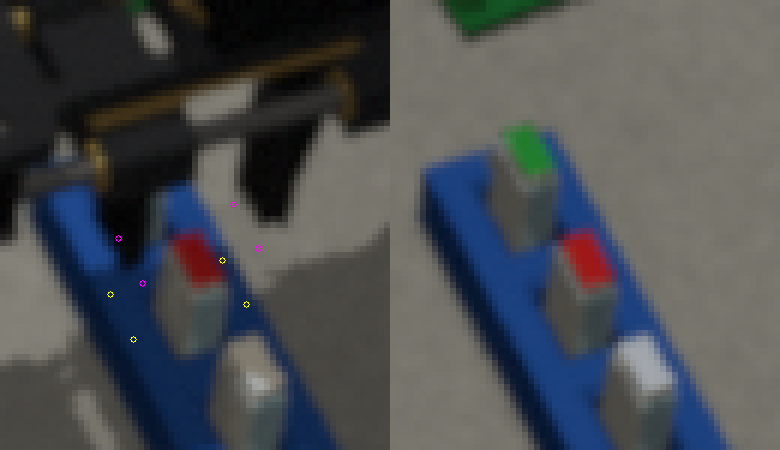

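```bash
python3 - <<'E'
from h import *
from bench import *
c=dict(np.load("scene1.npz"))
for z in(.033,.045,.06): P=ray(c,[[365.8,215.7],[389.7,209]],z)*1000;print(z,P.round(1),P.mean(0).round(1),np.linalg.norm(P[0]-P[1]))
E
```

```text
0.033 [[446.3  24.   33. ]
 [397.1  38.4  33. ]] [421.7  31.2  33. ] 51.25277949343332
0.045 [[452.9  30.4  45. ]
 [404.4  44.6  45. ]] [428.6  37.5  45. ] 50.49861882938782
0.06 [[461.1  38.4  60. ]
 [413.5  52.3  60. ]] [437.3  45.4  60. ] 49.555917999331
```

```bash
python3 - <<'E'
from h import *
c=dict(np.load("scene1.npz"));V=hsv(c)[...,2]
print("lowest black (V<38) per col:",[(u,int(np.where(V[100:240,u]<38)[0].max()+100) if (V[100:240,u]<38).any() else None) for u in range(300,440,3)])
d=np.array([.966,-.26,0]);e=np.array([.26,.966,0])
for n,p in dict(rep=np.array([.442,.0447,.0335]),A=np.array([.4375,.0455,.06]),B=np.array([.4217,.0312,.033])).items():
    print(n,"tips",[proj(c,p+k*.026*d)[0].round(0).tolist() for k in(1,-1)],"body",[proj(c,p+k*.095*d+j*.0375*e+[0,0,.07])[0].round(0).tolist() for k in(1,-1) for j in(1,-1)])
E
```

```text
lowest black (V<38) per col: [(300, None), (303, None), (306, None), (309, None), (312, None), (315, None), (318, None), (321, None), (324, None), (327, 176), (330, 184), (333, 190), (336, 196), (339, 202), (342, 208), (345, 211), (348, 204), (351, 199), (354, 193), (357, 194), (360, 194), (363, 210), (366, 215), (369, 211), (372, 202), (375, 201), (378, 185), (381, 184), (384, 183), (387, 205), (390, 207), (393, 202), (396, 195), (399, 185), (402, 183), (405, 192), (408, 191), (411, 190), (414, 189), (417, 186), (420, 172), (423, 174), (426, 178), (429, 183), (432, 185), (435, 179), (438, 176)]
rep tips [[362.0, 225.0], [386.0, 218.0]] body [[338.0, 229.0], [323.0, 198.0], [434.0, 200.0], [415.0, 171.0]]
A tips [[365.0, 216.0], [390.0, 209.0]] body [[341.0, 219.0], [325.0, 188.0], [439.0, 190.0], [420.0, 161.0]]
B tips [[366.0, 216.0], [390.0, 209.0]] body [[342.0, 219.0], [327.0, 188.0], [437.0, 191.0], [418.0, 162.0]]
```

```bash
python3 - <<'E'
from h import *
from bench import *
for i in range(2):
    c=camera("scene");V=hsv(c)[...,2]; s=read_state()
    print(s["time"],np.round(s["ee_pos"],4),np.round(s["joint_positions"],4),[(u,int(np.where(V[100:240,u]<38)[0].max()+100)) for u in range(342,400,3)])
np.savez("scene2.npz",**c)
E
```

```text
2.25 [0.4435 0.0448 0.0345] [ 0.5146  0.1534 -0.7514  2.0549  0.1276  0.9753 -0.5673] [(342, 208), (345, 211), (348, 204), (351, 198), (354, 193), (357, 195), (360, 194), (363, 211), (366, 216), (369, 211), (372, 202), (375, 201), (378, 185), (381, 184), (384, 183), (387, 205), (390, 208), (393, 201), (396, 195), (399, 185)]
2.3 [0.4434 0.0449 0.0343] [ 0.5144  0.1535 -0.7515  2.0552  0.1278  0.975  -0.5676] [(342, 208), (345, 211), (348, 204), (351, 199), (354, 193), (357, 195), (360, 194), (363, 211), (366, 216), (369, 211), (372, 202), (375, 201), (378, 195), (381, 184), (384, 183), (387, 206), (390, 207), (393, 201), (396, 195), (399, 185)]
```

```bash
python3 - <<'E'
from h import *
c=dict(np.load("top1.npz"));H=hsv(c).astype(int)
d=np.array([.966,-.26,0]);e=np.array([.26,.966,0])
for n,p in dict(rep=np.array([.442,.0447,.0335]),A=np.array([.4375,.0455,.06]),B=np.array([.4217,.0312,.033])).items():
    print(n,"body",[proj(c,p+k*.095*d+j*.0375*e+[0,0,.09])[0].round(0).tolist() for k in(1,-1) for j in(1,-1)])
cv2.imwrite("pics/t1.png",cv2.resize(c["color"][220:400,230:400,::-1],(567,600),interpolation=3))
E
```

```text
rep body [[303.0, 252.0], [341.0, 263.0], [273.0, 350.0], [312.0, 362.0]]
A body [[302.0, 252.0], [342.0, 264.0], [271.0, 353.0], [312.0, 366.0]]
B body [[310.0, 263.0], [348.0, 274.0], [280.0, 362.0], [319.0, 374.0]]
```

View pics/t1.png

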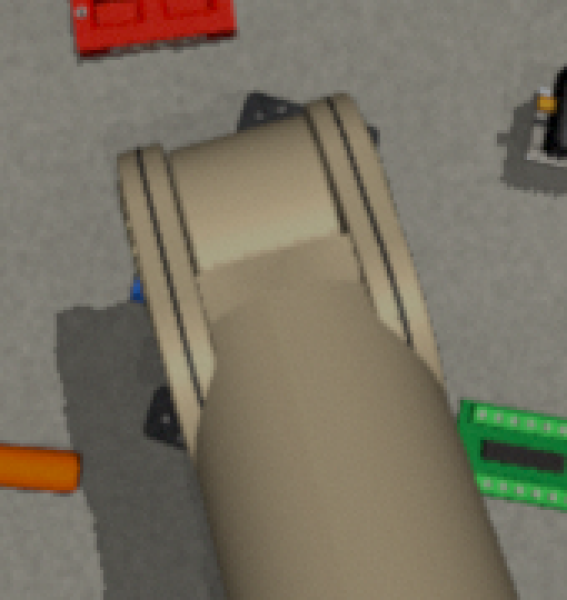

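The top view shows gripper body corners at (304,248), (343,257) and (273,349), so the xy position is right. The scene view suggests the tips are about 27 mm higher than reported. Closing gently will settle it: the width shows whether they meet the body (12.5 mm), the lid (11 mm) or nothing.

Call:
play_rows:
  increments: "0 0 0 0 0 0 0.1;0 0 0 0 0 0 0.1;0 0 0 0 0 0 0.1;0 0 0 0 0 0 0.1;0 0 0 0 0 0 0.1"
  grip_force: 3

```text
time: 2.8
ee_pos: [0.4421, 0.0452, 0.0327]
eef_rot: [0.794, 0.608, -0.0, 0.0]
ft_force: [-0.3, -0.3, 0.7]
width: 0.0112
grip_force: 0.0
```

```bash
python3 - <<'E'
from h import *
from bench import *
s=read_state();print(s["time"],s["width"],s["grip_force"],np.round(s["ee_pos"],4),np.round(s["ft_force"],1))
c=camera("scene");np.savez("scene3.npz",**c)
cv2.imwrite("pics/g3.png",cv2.resize(c["color"][162:247,340:415,::-1],(529,600),interpolation=3))
E
```

```text
2.8 0.011227503535556122 0.0 [0.4421 0.0452 0.0327] [-0.3 -0.3  0.7]
```

View pics/g3.png

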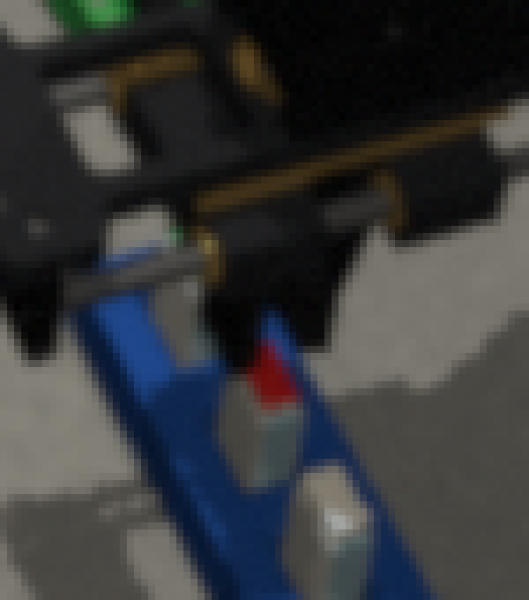

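The fingers closed at lid height: width is 11.2 mm with no force, and in the image the tips cover the lid's rear. So the true tips are about 27 mm above the reported TCP. I'll reopen, step down and watch the force.

Call:
play_rows:
  increments: "0 0 0 0.001 0 0 0.45;0 0 0 0.002 0 0 0.45;0 0 0 0.002 0 0 0.45;0 0 0 0.002 0 0 0.45;0 0 0 0.002 0 0.010 0.45;0 0 0 0.002 0 0.016 0.45;0 0 0 0.002 0 0.020 0.45;0 0 0 0.002 0 0.020 0.45"

```text
time: 3.65
ee_pos: [0.442, 0.0471, 0.0119]
eef_rot: [0.794, 0.608, -0.001, -0.001]
ft_force: [-0.0, -0.1, -0.6]
width: 0.0387
grip_force: 0.0
```

```bash
python3 - <<'E'
from h import *
from bench import *
s=read_state();print(s["time"],s["width"],s["grip_force"],np.round(s["ee_pos"],4),np.round(s["ft_force"],1))
c=camera("scene");np.savez("scene4.npz",**c)
V=hsv(c)[...,2];V3=hsv(dict(np.load("scene2.npz")))[...,2]
print([(u,int(np.where(V[100:245,u]<38)[0].max()+100)) for u in range(336,402,2)])
print([(u,int(np.where(V3[100:245,u]<38)[0].max()+100)) for u in range(336,402,2)])
E
```

```text
3.65 0.03866106764574745 0.0 [0.442  0.0471 0.0119] [-0.  -0.1 -0.6]
[(336, 204), (338, 208), (340, 212), (342, 216), (344, 219), (346, 219), (348, 213), (350, 209), (352, 208), (354, 201), (356, 202), (358, 204), (360, 204), (362, 217), (364, 221), (366, 223), (368, 222), (370, 212), (372, 211), (374, 210), (376, 210), (378, 194), (380, 193), (382, 193), (384, 192), (386, 212), (388, 215), (390, 216), (392, 212), (394, 206), (396, 202), (398, 195), (400, 192)]
[(336, 196), (338, 200), (340, 204), (342, 208), (344, 211), (346, 210), (348, 204), (350, 199), (352, 198), (354, 193), (356, 193), (358, 196), (360, 194), (362, 209), (364, 213), (366, 216), (368, 213), (370, 204), (372, 202), (374, 201), (376, 200), (378, 195), (380, 184), (382, 184), (384, 183), (386, 204), (388, 207), (390, 207), (392, 206), (394, 199), (396, 195), (398, 186), (400, 183)]
```

Call:
play_rows:
  increments: "0 0 0 0 0 0.003 0.45;0 0 0 0 0 0.006 0.45;0 0 0 0 0 0.006 0.45"

```text
time: 4.0
ee_pos: [0.4424, 0.047, 0.0064]
eef_rot: [0.794, 0.608, -0.0, -0.0]
ft_force: [0.3, 0.1, -1.1]
width: 0.0393
grip_force: 0.0
```

```bash
python3 - <<'E'
from h import *
from bench import *
s=read_state();print(s["time"],s["width"],s["grip_force"],np.round(s["ee_pos"],4),np.round(s["ft_force"],1))
c=camera("scene");np.savez("scene5.npz",**c)
cv2.imwrite("pics/g5.png",cv2.resize(c["color"][172:257,340:415,::-1],(529,600),interpolation=3))
E
```

```text
4.0 0.039260024440183575 0.0 [0.4424 0.047  0.0064] [ 0.3  0.1 -1.1]
```

View pics/g5.png

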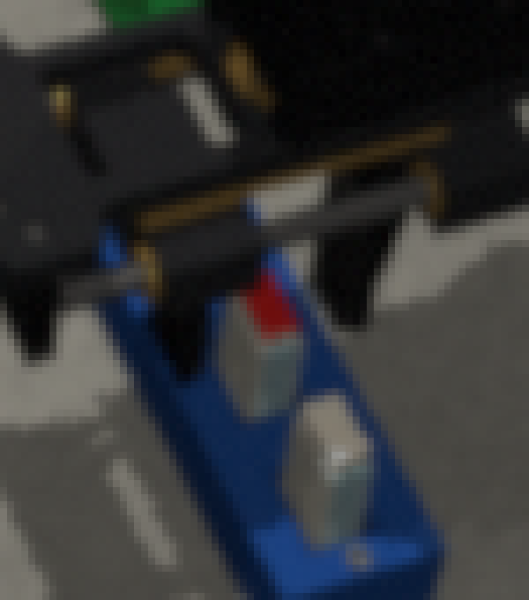

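The crop shows the fingers on both sides of the red cell, tips near (185,378) and (345,328), still clear of the rack and with no force. I'll go 3 mm lower and grip.

Call:
play_rows:
  increments: "0 0 0 0 0 0.003 0.45;0 0 0 0 0 0.003 0.1;0 0 0 0 0 0.003 0.1;0 0 0 0 0 0.003 0.1;0 0 0 0 0 0.003 0.1;0 0 0 0 0 0.003 0.1;0 0 0 0 0 0.003 0.1"
  grip_force: 15

```text
time: 4.75
ee_pos: [0.4427, 0.0471, 0.0038]
eef_rot: [0.794, 0.608, 0.0, 0.0]
ft_force: [-0.3, -0.2, -0.1]
width: 0.0124
grip_force: 14.9
```

```bash
python3 - <<'E'
from h import *
from bench import *
s=read_state();print(s["time"],s["width"],s["grip_force"],np.round(s["ee_pos"],4),np.round(s["ft_force"],1),np.round(s["torque"],2))
d=np.array([.966,-.26]);e=np.array([.26,.966])
for n in("top","scene"):
    c=dict(np.load(n+"0.npz"));H=hsv(c).astype(int)
    a,b,x,y=dict(top=(268,286,345,330),scene=(350,190,405,262))[n]
    h=H[b:y,a:x]
    M=dict(red=((h[...,0]>235)|(h[...,0]<20))&(h[...,1]>140),green=(h[...,0]>70)&(h[...,0]<110)&(h[...,1]>140),white=(h[...,1]<60)&(h[...,2]>130))
    for k,m in M.items():
        k_,lab,st,ce=cv2.connectedComponentsWithStats(m.astype(np.uint8)); i=1+st[1:,4].argmax()
        P=ray(c,ce[i]+[a,b],.059)[0,:2]*1000; C=dict(top=[442.5,47.1],scene=[440.8,47.9])[n]
        print(n,k,st[i,4],P.round(1),"local",round((P-C)@d,1),round((P-C)@e,1))
E
```

```text
4.75 0.012388923311626589 14.942737072706223 [0.4427 0.0471 0.0038] [-0.3 -0.2 -0.1] [ 0.04 -0.06 -0.03]
top red 54 [443.   48.3] local 0.2 1.3
top green 52 [430.7   2.9] local 0.1 -45.8
top white 65 [454.1  89.7] local 0.1 44.2
scene red 46 [441.   48.9] local -0.0 1.0
scene green 30 [428.    4.1] local -1.0 -45.6
scene white 51 [452.1  90.5] local -0.2 44.1
```

```bash
python3 go.py 625.4 95.7 75 10
```

```text
t 4.75 tcp [442.7  47.1   3.8] turn [ 0.     0.    -0.439] shift [ 0.0946  0.1637 -0.0712] F [-0.3 -0.2 -0.1] w 0.0124 g 14.9
```

Call:
play_rows:
  increments: "0 0 0 0 0 -0.03 0.1;0 0 0 0 0 -0.0712 0.1;0 0 0 0 0 -0.0712 0.1;0 0 -0.439 0.0946 0.1637 -0.0712 0.1;0 0 -0.439 0.0946 0.1637 -0.0712 0.1;0 0 -0.439 0.0946 0.1637 -0.0712 0.1;0 0 -0.439 0.0946 0.1637 -0.0712 0.1;0 0 -0.439 0.0946 0.1637 -0.0712 0.1"

```text
time: 5.55
ee_pos: [0.628, 0.0972, 0.0727]
eef_rot: [0.643, 0.766, 0.001, -0.001]
ft_force: [-0.9, 0.4, 0.5]
width: 0.012
grip_force: 14.9
```

Call:
play_rows:
  increments: "0 0 0 0 0 0 0.1;0 0 0 0 0 0 0.1"

```text
time: 5.75
ee_pos: [0.6244, 0.0955, 0.0746]
eef_rot: [0.643, 0.766, -0.0, -0.0]
ft_force: [-0.5, -0.6, -1.0]
width: 0.0121
grip_force: 14.9
```

```bash
python3 go.py 625.4 95.7 75 10;python3 go.py 625.4 95.7 75 10; python3 - <<'E'
from h import *
from bench import *
from scipy.spatial.transform import Rotation as R
for n in("top","scene"):
    c=camera(n);np.savez(n+"6.npz",**c)
s=read_state();T=R.from_quat(s["eef_rot"]).as_matrix();print(T.round(3).tolist())
E
```

```text
t 5.75 tcp [624.4  95.5  74.6] turn [-0.001  0.     0.001] shift [ 0.      0.001  -0.0004] F [-0.5 -0.6 -1. ] w 0.0121 g 14.9
t 5.75 tcp [624.4  95.5  74.6] turn [-0.001  0.     0.001] shift [ 0.      0.001  -0.0004] F [-0.5 -0.6 -1. ] w 0.0121 g 14.9
[[-0.174, 0.985, 0.0], [0.985, 0.174, -0.001], [-0.001, 0.0, -1.0]]
```

Call:
play_rows:
  increments: "0 0 0 0 0.001 0.025 0.1;0 0 0 0 0.001 0.045 0.1;0 0 0 0 0.001 0.052 0.1;0 0 0 0 0.001 0.060 0.1"

```text
time: 6.25
ee_pos: [0.6263, 0.0956, 0.0153]
eef_rot: [0.643, 0.766, 0.0, 0.0]
ft_force: [0.7, 0.7, 0.2]
width: 0.0123
grip_force: 14.9
```

```bash
python3 go.py 625.4 95.7 4 10
```

```text
t 6.25 tcp [626.3  95.6  15.3] turn [0.001 0.001 0.   ] shift [ 0.0003 -0.0009  0.0113] F [0.7 0.7 0.2] w 0.0123 g 14.9
```

Call:
play_rows:
  increments: "0 0 0 0 0 0.006 0.1;0 0 0 0 0 0.009 0.1;0 0 0 0 0 0.010 0.1;0 0 0 0 0 0.011 0.1;0 0 0 0 0 0.011 0.1"

```text
time: 6.75
ee_pos: [0.6265, 0.0959, 0.0042]
eef_rot: [0.643, 0.766, 0.0, 0.0]
ft_force: [0.3, -0.2, 0.1]
width: 0.0124
grip_force: 14.9
```

```bash
python3 go.py 625.4 95.7 4 10
```

```text
t 6.75 tcp [626.5  95.9   4.2] turn [0.    0.    0.001] shift [-0.     -0.0011  0.0002] F [ 0.3 -0.2  0.1] w 0.0124 g 14.9
```

Call:
play_rows:
  increments: "0 0 0 0 0 0.001 0.1;0 0 0 0 0 0.001 0.1;0 0 0 0 0 0.001 0.1"

```text
time: 7.05
ee_pos: [0.6267, 0.096, 0.0038]
eef_rot: [0.643, 0.766, 0.0, 0.0]
ft_force: [-1.6, -0.6, 5.8]
width: 0.0118
grip_force: 15.0
```

```bash
python3 go.py 625.4 95.7 4 10
```

```text
t 7.05 tcp [626.7  96.    3.8] turn [0.001 0.    0.   ] shift [-0.0001 -0.0014 -0.0002] F [-1.6 -0.6  5.8] w 0.0118 g 15.0
```

Call:
play_rows:
  increments: "0 0 0 0 0 0 0.45;0 0 0 0 0 0 0.45;0 0 0 0 0 0 0.45;0 0 0 0 0 0 0.45;0 0 0 0 0 -0.02 0.45;0 0 0 0 0 -0.065 0.45;0 0 0 0 0 -0.065 0.45;0 0 0 0 0 -0.065 0.45"

```text
time: 7.85
ee_pos: [0.6271, 0.096, 0.069]
eef_rot: [0.643, 0.766, 0.001, 0.001]
ft_force: [0.0, 0.5, -2.1]
width: 0.0389
grip_force: 0.0
```

```bash
python3 go.py 429.9 3.8 69 -15.1
```

```text
t 7.85 tcp [627.1  96.   69. ] turn [ 0.002 -0.     0.438] shift [-0.0565 -0.2103 -0.0004] F [ 0.   0.5 -2.1] w 0.0389 g 0.0
```

Call:
play_rows:
  increments: "0 0 0.438 -0.0565 -0.2103 0 0.45;0 0 0.438 -0.0565 -0.2103 0 0.45;0 0 0.438 -0.0565 -0.2103 0 0.45;0 0 0.438 -0.0565 -0.2103 0 0.45;0 0 0.438 -0.0565 -0.2103 0 0.45;0 0 0.438 -0.0565 -0.2103 0 0.45;0 0 0.438 -0.0565 -0.2103 0 0.45;0 0 0.438 -0.0565 -0.2103 0 0.45"

```text
time: 8.65
ee_pos: [0.4298, 0.0043, 0.0678]
eef_rot: [0.793, 0.609, 0.0, -0.0]
ft_force: [-0.7, 0.9, 0.7]
width: 0.0389
grip_force: 0.0
```

```bash
python3 - <<'E'
from h import *
from bench import *
d=np.array([np.cos(.1745),np.sin(.1745)]);e=np.array([-d[1],d[0]])
for n in("top","scene"):
    c=camera(n);np.savez(n+"7.npz",**c);H=hsv(c).astype(int)
    a,b,x,y=dict(top=(245,195,312,245),scene=(288,262,362,332))[n];h=H[b:y,a:x].copy();I=c["color"][b:y,a:x].astype(int)
    # neutral/grey bright pixels = cell body over red block ; tag at z=59
    h0=hsv(dict(np.load(n+"0.npz"))).astype(int)[b:y,a:x]
    D=np.abs(I-np.load(n+"0.npz")["color"][b:y,a:x].astype(int)).max(2)>40
    k,lab,st,ce=cv2.connectedComponentsWithStats(D.astype(np.uint8)); i=1+st[1:,4].argmax()
    tag=((h[...,0]>240)|(h[...,0]<12))&(h[...,1]>150)&D
    print(n,"changed",st[i],ce[i]+[a,b],"pred tag",proj(c,np.array([[.6265,.096,.059],[.6265,.096,.04]])).round(1).tolist())
    for r in range(st[i,1],st[i,1]+st[i,3]): print("".join("R" if (h[r,q,1]>150) else ("w" if h[r,q,1]<90 else ".") if 1 else "" for q in range(max(0,st[i,0]-3),min(x-a,st[i,0]+st[i,2]+3))))
E
python3 go.py 429.9 3.8 4 -15.1
```

```text
top changed [34 17 13 13 99] [285.         219.04040404] pred tag [[285.0, 215.5], [285.3, 217.5]]
RRRRRRRRRRRRRRRRRRR
RRRRRRRRRRRRRRRRRRR
RRRRRRRRRRRRRR.RRRR
RRR.RRRRRRRRRRwRRRR
RRRRRRRRRRRRRR.RRRR
RRRRRRRRRRRRRR.RRRR
RRRRRRRRRRRR.wwRRRR
RRRR..wwwwwwwwwRRRR
RRRRwwwwwwwwwwwRRRR
RRRR.wwwwwwwwwwRRRR
RRRRRwwwwwwwww.RRRR
RRRRRwww...RRRRRRRR
RRRRRRRRRRRRRRRRRRR
scene changed [ 19  19  14  17 150] [313.61333333 289.26      ] pred tag [[312.5, 281.4], [312.4, 286.8]]
......RRRRRRRRRRRR..
ww.www.RRRRRRRRRRRRR
....www.RRRRRRRRRRRR
RRR.wwww.RRRRRRRRRRR
RRR.wwwwwwRRRR.ww.RR
RRR.wwwwwww.R.www.RR
RRR.wwwwwwwwwwwwwRRR
RRR.wwwwwwwwwwwwwRRR
RRR.wwwwwwwwwwwwwRRR
RRR.wwwwwwwwwwwwwRRR
RRRR.wwwwwwwwwwww.RR
RRRRR.wwwwwwwwwww.RR
RRRRRR.wwwwwwwwww.RR
RRRRRRR.wwwwwwww.RRR
RRRRRRRR.wwwwww.RRRR
RRRRRRRRR.wwww.RRRRR
RRRRRRRRRR.ww.RRRRRR
t 8.75 tcp [429.7   4.4  67.7] turn [-0.    -0.001  0.002] shift [-0.0006  0.0004  0.0637] F [-0.8 -0.5  0.2] w 0.0391 g 0.0
```

The red cell stands upright in its pocket. Now the green one.

Call:
play_rows:
  increments: "0 0 0 0 0 0.04 0.45;0 0 0 0 0 0.060 0.45;0 0 0 0 0 0.064 0.45;0 0 0 0 0 0.064 0.1;0 0 0 0 0 0.064 0.1;0 0 0 0 0 0.064 0.1;0 0 0 0 0 0.064 0.1;0 0 0 0 0 0.064 0.1"
  grip_force: 15

```text
time: 9.55
ee_pos: [0.4296, 0.0035, 0.0045]
eef_rot: [0.794, 0.608, 0.0, 0.001]
ft_force: [0.0, -0.9, 3.2]
width: 0.0124
grip_force: 15.0
```

```bash
python3 go.py 491.1 339.4 75 -15.75
```

```text
t 9.55 tcp [429.6   3.5   4.5] turn [0.001 0.    0.012] shift [ 0.3404 -0.0279 -0.0706] F [ 0.  -0.9  3.2] w 0.0124 g 15.0
```

Call:
play_rows:
  increments: "0 0 0 0 0 -0.03 0.1;0 0 0 0 0 -0.0706 0.1;0 0 0 0 0 -0.0706 0.1;0 0 0.012 0.3404 -0.0279 -0.0706 0.1;0 0 0.012 0.3404 -0.0279 -0.0706 0.1;0 0 0.012 0.3404 -0.0279 -0.0706 0.1;0 0 0.012 0.3404 -0.0279 -0.0706 0.1;0 0 0.012 0.3404 -0.0279 -0.0706 0.1"

```text
time: 10.35
ee_pos: [0.4744, 0.251, 0.0743]
eef_rot: [0.798, 0.603, 0.0, 0.0]
ft_force: [1.0, -0.1, -0.4]
width: 0.0122
grip_force: 15.0
```

```bash
python3 go.py 491.1 339.4 75 -15.75
```

```text
t 10.35 tcp [474.4 251.   74.3] turn [ 0.001  0.    -0.001] shift [ 0.0896 -0.0081 -0.0007] F [ 1.  -0.1 -0.4] w 0.0122 g 15.0
```

Call:
play_rows:
  increments: "0 0 0 0.0896 -0.0081 0 0.1;0 0 0 0.0896 -0.0081 0 0.1;0 0 0 0.0896 -0.0081 0 0.1;0 0 0 0.0896 -0.0081 0 0.1;0 0 0 0.0896 -0.0081 0 0.1"

```text
time: 10.85
ee_pos: [0.4909, 0.3366, 0.0741]
eef_rot: [0.798, 0.603, -0.0, 0.0]
ft_force: [-0.5, -0.1, -0.0]
width: 0.0122
grip_force: 15.0
```

```bash
python3 go.py 491.1 339.4 4 -15.75; python3 - <<'E'
from bench import *
import numpy as np
p=[]
for i in range(4): camera("top"); p.append(read_state()["ee_pos"])
print(np.mean(p,0).round(4))
E
```

```text
t 10.85 tcp [490.9 336.6  74.1] turn [ 0.     0.001 -0.001] shift [ 0.0029 -0.0006  0.0701] F [-0.5 -0.1 -0. ] w 0.0122 g 15.0
[0.4912 0.3364 0.0745]
```

Call:
play_rows:
  increments: "0 0 0 0.003 -0.0005 0.015 0.1;0 0 0 0.003 -0.0005 0.04 0.1;0 0 0 0.003 -0.0005 0.052 0.1;0 0 0 0.003 -0.0005 0.060 0.1"

```text
time: 11.45
ee_pos: [0.4904, 0.3403, 0.0128]
eef_rot: [0.797, 0.603, -0.001, -0.0]
ft_force: [0.5, -0.9, -0.4]
width: 0.0123
grip_force: 15.0
```

```bash
python3 go.py 491.1 339.4 4 -15.75
```

```text
t 11.45 tcp [490.4 340.3  12.8] turn [-0.001  0.001 -0.   ] shift [-0.0007  0.001   0.0088] F [ 0.5 -0.9 -0.4] w 0.0123 g 15.0
```

Call:
play_rows:
  increments: "0 0 0 0 0 0.005 0.1;0 0 0 0 0 0.008 0.1;0 0 0 0 0 0.009 0.1;0 0 0 0 0 0.010 0.1;0 0 0 0 0 0.010 0.1"

```text
time: 11.95
ee_pos: [0.4912, 0.3411, 0.0048]
eef_rot: [0.797, 0.603, 0.0, 0.0]
ft_force: [-0.9, -0.2, -0.3]
width: 0.0121
grip_force: 15.0
```

```bash
python3 go.py 491.1 339.4 4 -15.75
```

```text
t 11.95 tcp [491.2 341.1   4.8] turn [ 0. -0. -0.] shift [-0.0016  0.0004  0.0008] F [-0.9 -0.2 -0.3] w 0.0121 g 15.0
```

Call:
play_rows:
  increments: "0 0 0 0 0 0.001 0.1;0 0 0 0 0 0.0015 0.1;0 0 0 0 0 0.0015 0.1"

```text
time: 12.25
ee_pos: [0.4915, 0.3414, 0.0045]
eef_rot: [0.797, 0.603, 0.001, 0.0]
ft_force: [-2.6, -2.5, 11.2]
width: 0.0125
grip_force: 15.0
```

```bash
python3 go.py 491.1 339.4 4 -15.75
```

```text
t 12.25 tcp [491.5 341.4   4.5] turn [ 0.001 -0.001 -0.   ] shift [-0.002   0.0001  0.0005] F [-2.6 -2.5 11.2] w 0.0125 g 15.0
```

Call:
play_rows:
  increments: "0 0 0 0 0 -0.0005 0.1;0 0 0 0 0 -0.0005 0.45;0 0 0 0 0 -0.0005 0.45;0 0 0 0 0 -0.0005 0.45;0 0 0 0 0 -0.0005 0.45;0 0 0 0 0 -0.02 0.45;0 0 0 0 0 -0.065 0.45;0 0 0 0 0 -0.065 0.45"

```text
time: 13.05
ee_pos: [0.4931, 0.3435, 0.0733]
eef_rot: [0.797, 0.604, 0.004, 0.0]
ft_force: [0.1, 1.0, -0.1]
width: 0.0388
grip_force: 0.0
```

```bash
python3 go.py 453.3 90.5 69 -15.1
```

```text
t 13.05 tcp [493.1 343.5  73.3] turn [ 0.005 -0.006 -0.011] shift [-0.2543  0.0303  0.0029] F [ 0.1  1.  -0.1] w 0.0388 g 0.0
```

Call:
play_rows:
  increments: "0 0 -0.011 -0.2543 0.0303 0 0.45;0 0 -0.011 -0.2543 0.0303 0 0.45;0 0 -0.011 -0.2543 0.0303 0 0.45;0 0 -0.011 -0.2543 0.0303 0 0.45;0 0 -0.011 -0.2543 0.0303 0 0.45;0 0 -0.011 -0.2543 0.0303 0 0.45;0 0 -0.011 -0.2543 0.0303 0 0.45;0 0 -0.011 -0.2543 0.0303 0 0.45"

```text
time: 13.85
ee_pos: [0.4513, 0.0891, 0.0682]
eef_rot: [0.794, 0.608, 0.0, 0.0]
ft_force: [0.0, 0.4, -0.2]
width: 0.0392
grip_force: 0.0
```

```bash
python3 - <<'E'
from h import *
from bench import *
for n in("top","scene"):
    c=camera(n);np.savez(n+"8.npz",**c);H=hsv(c).astype(int)
    a,b,x,y=dict(top=(145,258,210,308),scene=(424,308,492,380))[n];h=H[b:y,a:x];I=c["color"][b:y,a:x].astype(int)
    D=np.abs(I-np.load(n+"0.npz")["color"][b:y,a:x].astype(int)).max(2)>40
    k,lab,st,ce=cv2.connectedComponentsWithStats(D.astype(np.uint8)); i=1+st[1:,4].argmax()
    print(n,"changed",st[i],ce[i]+[a,b],"pred",proj(c,np.array([[.4912,.3405,.059],[.4912,.3405,.04]])).round(1).tolist())
    for r in range(st[i,1],st[i,1]+st[i,3]): print("".join("G" if h[r,q,1]>150 else "w" if h[r,q,1]<90 else "." for q in range(max(0,st[i,0]-3),min(x-a,st[i,0]+st[i,2]+3))))
E
python3 go.py 453.3 90.5 4 -15.1
```

```text
top changed [15 18 11  9 59] [165.96610169 280.98305085] pred [[158.9, 278.3], [161.4, 279.2]]
GGGGG.G.w.GGGGGGG
GGGGGGG.ww..GGGGG
GGGGGGG.wwww..GGG
GGGGGGGwwwwwwwGGG
GGGGGGGwwwwwww.GG
wwG.GG.wwwwwwwGGG
GG.ww.wwwwwww.GGG
GGGGG.wwwwwwwGGGG
GGGGGGGG..wwwGGGG
scene changed [ 35  35  16  19 143] [464.76923077 352.90909091] pred [[468.3, 346.7], [465.4, 351.3]]
GGGGG....GGGGGGG..wwww
GGGG..wwwGGGGGGGG.wwww
GGGG.wwww.GGGGGGGG.www
GGG..wwwww.GGGGGGG.www
GGG.wwwwww.GGGGGGGG.ww
GG.wwwwwwww.GGGGGGG.ww
G.wwwwwwwww.GGGGGGGG.w
G.wwwwwwwwww.GGGGGGG..
G.wwwwwwwwwwwGGGGGG.G.
..wwwwwwwwwww.GG......
G.wwwwwwwwwwww..www..G
G..wwwwwwwwwwwwwwww..G
GG.wwwwwwwwwwwwwww..GG
GG..wwwwwwwwwwwwww.GGG
GGG.wwwwwwwwwwwww..GGG
GGG..wwwwwwwwwwww.GGGG
GGGG.wwwwwwwwwww.GGGGG
GGGG..wwwwwwwwww.GGGGG
GGGGG.wwwwwwww..GGGGGG
t 13.95 tcp [451.2  89.8  68.1] turn [ 0.    -0.001  0.002] shift [0.0011 0.0018 0.0641] F [-0.6  0.6  0.3] w 0.0390 g 0.0
```

Call:
play_rows:
  increments: "0 0 0 0.001 0.0015 0.04 0.45;0 0 0 0.001 0.0015 0.060 0.45;0 0 0 0.001 0.0015 0.064 0.45;0 0 0 0.001 0.0015 0.064 0.1;0 0 0 0.001 0.0015 0.064 0.1;0 0 0 0.001 0.0015 0.064 0.1;0 0 0 0.001 0.0015 0.064 0.1;0 0 0 0.001 0.0015 0.064 0.1"
  grip_force: 18

```text
time: 14.75
ee_pos: [0.4533, 0.0885, 0.0046]
eef_rot: [0.794, 0.608, 0.0, 0.0]
ft_force: [0.6, -0.9, 2.7]
width: 0.0124
grip_force: 18.0
```

```bash
python3 - <<'E'
from bench import *
import numpy as np
p=[]
for i in range(6): camera("top"); s=read_state();p.append(np.r_[s["ee_pos"],s["eef_rot"],s["ft_force"],s["width"],s["grip_force"]])
print(np.mean(p,0).round(4).tolist(),np.std(p,0)[:3].round(4))
E
python3 go.py 532.7 -252.8 150 -10.9; python3 go.py 510 -100 150 -10.9
```

```text
[0.4534, 0.0885, 0.0046, 0.7941, 0.6078, 0.0004, 0.0004, -0.5318, -0.4485, 5.8469, 0.0123, 17.9856] [0. 0. 0.]
t 15.05 tcp [453.4  88.5   4.6] turn [ 0.001 -0.    -0.074] shift [-0.3088  0.1658 -0.1453] F [-1.1 -0.2  6.7] w 0.0125 g 18.0
t 15.05 tcp [453.4  88.5   4.6] turn [ 0.001 -0.    -0.074] shift [-0.1672  0.104  -0.1453] F [-1.1 -0.2  6.7] w 0.0125 g 18.0
```

Both placed cells check out and the plain one is gripped. I'll lift it above the lamp height and travel.

Call:
play_rows:
  increments: "0 0 0 0 0 -0.02 0.1;0 0 0 0 0 -0.07 0.1;0 0 0 0 0 -0.12 0.1;0 0 0 0 0 -0.155 0.1;0 0 0 0 0 -0.155 0.1;0 0 -0.074 -0.167 0.104 -0.155 0.1;0 0 -0.074 -0.167 0.104 -0.155 0.1;0 0 -0.074 -0.167 0.104 -0.155 0.1"

```text
time: 15.85
ee_pos: [0.496, -0.0569, 0.1583]
eef_rot: [0.771, 0.637, -0.0, 0.0]
ft_force: [1.3, 0.7, 0.1]
width: 0.0121
grip_force: 18.0
```

```bash
python3 go.py 532.7 -252.8 160 -10.9; python3 - <<'E'
from h import *
c=dict(np.load("top0.npz"));V=hsv(c)[...,2].astype(float)
def cross(u,vs,th,down):
    for v in vs:
        a,b=V[v,u],V[v+1,u]
        if (a>=th>b) if down else (a<=th<b): return v+(a-th)/(a-b)
ax=np.array([.19,.982]);n=np.array([.982,-.19])
for lab,us,v0 in(("lamp tube",range(432,444),245),("det tube",range(479,494),252)):
    U=[(u,cross(u,range(v0,v0+25),85,True)) for u in us]; 
    P=ray(c,[q for q in U if q[1]],.085)[:,:2]*1000; print(lab,"upper off",((P-[532.7,-252.8])@n).round(1))
    if lab[0]=="l":
        L=[(u,cross(u,range(258,280),110,False)) for u in us];P=ray(c,[q for q in L if q[1]],.085)[:,:2]*1000;print(" lower off",((P-[532.7,-252.8])@n).round(1))
s=dict(np.load("scene0.npz"));I=s["color"].astype(int)
sub=I[100:160,230:270]; pm=(sub[...,2]-sub[...,1]>12)&(sub[...,2]-sub[...,0]>5)
k,lab,st,ce=cv2.connectedComponentsWithStats(pm.astype(np.uint8));i=1+st[1:,4].argmax();print("purple",st[i],ce[i]+[230,100],(ray(s,[ce[i]+[230,100]],.085)*1000).round(1))
print(hsv(s)[112:152,238:270,2].tolist())
E
```

```text
t 15.85 tcp [496.  -56.9 158.3] turn [-0.     0.001  0.001] shift [-0.1855  0.0729 -0.0015] F [1.3 0.7 0.1] w 0.0121 g 18.0
lamp tube upper off [13.3 12.7 12.4 12.3 12.2 12.3 11.9 12.2 12.6 13.7 13.4 13.6]
 lower off [-14.7 -14.5 -14.8 -14.5 -14.3 -14.7 -15.2 -15.6 -15.8 -14.9 -13.9  -3.5]
det tube upper off [14.2 14.2 14.2 14.5 14.7 14.2 14.2 14.5 14.7 14.6 14.6 14.5 14.5 14.
 14. ]
purple [13 18  9  7 45] [246.95555556 121.13333333] [[ 523.  -286.5   85. ]]
[[36, 26, 19, 18, 18, 17, 17, 15, 15, 17, 26, 60, 98, 114, 119, 118, 119, 117, 116, 115, 116, 116, 116, 118, 118, 119, 119, 118, 117, 117, 117, 115], [27, 18, 17, 17, 16, 18, 20, 21, 26, 29, 29, 43, 79, 107, 117, 117, 117, 116, 116, 117, 118, 118, 118, 119, 119, 119, 120, 118, 116, 116, 117, 115], [19, 13, 13, 17, 19, 24, 33, 40, 47, 51, 49, 46, 65, 97, 113, 117, 117, 117, 117, 118, 118, 118, 119, 118, 117, 117, 117, 118, 116, 116, 116, 116], [17, 14, 14, 20, 27, 40, 51, 55, 56, 54, 48, 45, 51, 78, 103, 114, 117, 118, 118, 119, 117, 118, 119, 119, 117, 116, 116, 116, 117, 117, 117, 118], [18, 14, 15, 28, 42, 52, 56, 51, 44, 40, 
[... 4271 characters left out ...]
, 151, 132, 148, 162, 166, 163, 156, 144, 113, 78, 51, 29, 14, 11, 12, 17, 29, 41, 53, 59, 56, 52, 47, 39, 36, 39, 57], [104, 94, 121, 152, 164, 158, 138, 136, 156, 164, 166, 166, 164, 145, 103, 67, 45, 32, 16, 16, 28, 45, 53, 55, 50, 40, 34, 29, 24, 20, 23, 32], [107, 93, 104, 142, 160, 163, 150, 131, 147, 164, 168, 169, 168, 160, 128, 87, 70, 71, 47, 25, 37, 50, 50, 43, 32, 24, 19, 19, 20, 15, 15, 18], [112, 104, 100, 122, 153, 163, 158, 137, 136, 159, 168, 169, 168, 165, 149, 108, 88, 104, 77, 42, 43, 46, 38, 27, 20, 19, 17, 16, 16, 15, 15, 20], [118, 113, 102, 107, 141, 160, 163, 151, 131, 150, 166, 169, 169, 169, 160, 129, 94, 94, 83, 54, 42, 36, 24, 17, 16, 18, 17, 19, 23, 25, 29, 35]]
```

Call:
play_rows:
  increments: "0 0 0 -0.1855 0.0729 0 0.1;0 0 0 -0.1855 0.0729 0 0.1;0 0 0 -0.1855 0.0729 0 0.1;0 0 0 -0.1855 0.0729 0 0.1;0 0 0 -0.1855 0.0729 0 0.1;0 0 0 -0.1855 0.0729 0 0.1;0 0 0 -0.1855 0.0729 0 0.1;0 0 0 -0.1855 0.0729 0 0.1"

```text
time: 16.65
ee_pos: [0.5328, -0.2494, 0.159]
eef_rot: [0.77, 0.638, -0.0, -0.0]
ft_force: [-0.8, -0.3, -1.2]
width: 0.0125
grip_force: 18.0
```

```bash
python3 go.py 531.5 -252.4 160 -10.9; python3 - <<'E'
from h import *
from bench import *
from scipy.spatial.transform import Rotation as R
s=read_state();p=np.array(s["ee_pos"]);Rm=R.from_quat(s["eef_rot"]).as_matrix();X=Rm[:,0];Y=Rm[:,1];print(X.round(3),Y.round(3))
c=camera("scene");np.savez("scene9.npz",**c);H=hsv(c)
u=proj(c,p+[0,0,.0034])[0];u0,v0=np.round(u).astype(int);print("pred cell bottom",u, "corners",[proj(c,p+[0,0,.0034]+a*.00625*Y+b*.01125*X)[0].round(1).tolist() for a in(1,-1) for b in(1,-1)])
for n,k in(("S",1),("V",2)):
    print(n)
    for v in range(v0-16,v0+9): print(v,H[v,u0-9:u0+11,k].tolist())
E
```

```text
t 16.65 tcp [ 532.8 -249.4  159. ] turn [-0.    -0.     0.002] shift [-0.0032 -0.0007 -0.001 ] F [-0.8 -0.3 -1.2] w 0.0125 g 18.0
[0.187 0.982 0.   ] [ 0.982 -0.187 -0.   ]
pred cell bottom [248.71733271 104.10896553] corners [[247.8, 108.6], [243.7, 101.4], [253.8, 106.8], [249.7, 99.7]]
S
88 [55, 102, 0, 28, 32, 31, 31, 29, 18, 16, 12, 16, 13, 16, 73, 13, 25, 25, 24, 23]
89 [33, 0, 85, 36, 33, 25, 17, 15, 29, 38, 36, 33, 16, 12, 23, 23, 24, 22, 26, 23]
90 [32, 46, 85, 32, 18, 23, 14, 31, 51, 50, 49, 39, 15, 15, 20, 22, 25, 24, 24, 24]
91 [9, 0, 0, 85, 46, 22, 12, 33, 52, 55, 51, 40, 13, 19, 24, 26, 23, 24, 23, 24]
92 [14, 20, 0, 28, 15, 27, 16, 24, 50, 55, 50, 40, 16, 18, 24, 24, 23, 23, 23, 24]
93 [20, 26, 0, 35, 33, 30, 16, 20, 49, 58, 53, 44, 16, 18, 24, 25, 23, 23, 23, 26]
94 [21, 23, 19, 24, 26, 29, 19, 20, 46, 58, 54, 47, 20, 16, 22, 23, 23, 25, 24, 24]
95 [34, 21, 18, 25, 25, 31, 22, 14, 43, 56, 57, 47, 24, 16, 25, 26, 24, 24, 23, 26]
96 [16, 0, 13, 27, 26, 27, 26, 10, 40, 60, 53, 47, 28, 14, 25, 23, 23, 25, 23, 23]
97 [17, 17, 59, 20, 21, 28, 26, 7, 40, 60, 56, 51, 35, 15, 
[... 2811 characters left out ...]
5, 85, 84, 82, 89, 110, 118, 119, 120, 122]
106 [19, 20, 23, 25, 25, 23, 31, 55, 71, 81, 82, 82, 84, 84, 92, 110, 117, 119, 121, 122]
107 [32, 39, 43, 46, 44, 41, 48, 69, 81, 83, 84, 89, 95, 100, 106, 117, 120, 119, 123, 122]
108 [53, 56, 57, 55, 51, 48, 50, 65, 82, 92, 99, 107, 113, 116, 119, 121, 122, 122, 121, 121]
109 [59, 55, 48, 40, 35, 33, 33, 48, 75, 100, 114, 120, 122, 122, 123, 122, 121, 122, 121, 120]
110 [50, 40, 30, 25, 19, 20, 18, 28, 53, 88, 115, 123, 123, 123, 123, 122, 122, 121, 121, 119]
111 [33, 25, 21, 18, 17, 16, 14, 15, 37, 75, 111, 122, 123, 123, 122, 120, 119, 120, 120, 119]
112 [20, 19, 18, 18, 16, 17, 16, 17, 23, 60, 102, 118, 122, 122, 121, 120, 118, 120, 120, 119]
```

Call:
play_rows:
  increments: "0 0 0 -0.0034 -0.0008 0 0.1;0 0 0 -0.0034 -0.0008 0.025 0.1;0 0 0 -0.0034 -0.0008 0.05 0.1;0 0 0 -0.0034 -0.0008 0.05 0.1;0 0 0 -0.0034 -0.0008 0.05 0.1"

```text
time: 17.2
ee_pos: [0.5313, -0.254, 0.1096]
eef_rot: [0.771, 0.637, -0.0, -0.0]
ft_force: [0.5, -0.1, 0.2]
width: 0.0125
grip_force: 18.0
```

```bash
python3 go.py 531.5 -252.6 59.6 -11
```

```text
t 17.20 tcp [ 531.3 -254.   109.6] turn [-0.    -0.     0.002] shift [ 0.0014 -0.      0.05  ] F [ 0.5 -0.1  0.2] w 0.0125 g 18.0
```

Call:
play_rows:
  increments: "0 0 0.002 0.0014 0 0.02 0.1;0 0 0.002 0.0014 0 0.035 0.1;0 0 0.002 0.0014 0 0.05 0.1;0 0 0.002 0.0014 0 0.05 0.1;0 0 0.002 0.0014 0 0.05 0.1;0 0 0.002 0.0014 0 0.05 0.1"

```text
time: 17.8
ee_pos: [0.5321, -0.253, 0.0599]
eef_rot: [0.772, 0.636, 0.0, 0.001]
ft_force: [0.0, -0.7, -0.9]
width: 0.0122
grip_force: 18.0
```

```bash
python3 go.py 531.5 -252.6 59.6 -11; python3 - <<'E'
from h import *
from bench import *
from scipy.spatial.transform import Rotation as R
s=read_state();p=np.array(s["ee_pos"]);Rm=R.from_quat(s["eef_rot"]).as_matrix();X=Rm[:,0];Y=Rm[:,1];print(Rm[:,2].round(4))
c=camera("scene");np.savez("scene10.npz",**c);H=hsv(c);b=p+[0,0,.0034]
u0,v0=np.round(proj(c,b)[0]).astype(int);print("bottom corners",[proj(c,b+a*.00625*Y+k*.01125*X)[0].round(1).tolist() for a in(1,-1) for k in(1,-1)],"beam centre",proj(c,b+[0,0,.022]))
print("V cols from",u0-8)
for v in range(v0-12,v0+8): print(v,H[v,u0-8:u0+12,2].tolist())
E
```

```text
t 17.80 tcp [ 532.1 -253.    59.9] turn [0.001 0.    0.   ] shift [ 0.0003 -0.0006  0.0003] F [ 0.  -0.7 -0.9] w 0.0122 g 18.0
[ 1.1e-03 -5.0e-04 -1.0e+00]
bottom corners [[251.8, 144.2], [248.0, 137.1], [257.4, 142.4], [253.5, 135.4]] beam centre [[251.70001805 132.06379848]]
V cols from 245
128 [5, 6, 5, 13, 37, 70, 78, 77, 75, 74, 75, 69, 64, 59, 72, 99, 115, 121, 122, 121]
129 [7, 7, 6, 11, 31, 58, 70, 73, 72, 72, 72, 74, 81, 83, 86, 102, 117, 123, 124, 125]
130 [5, 5, 6, 14, 35, 54, 66, 69, 70, 70, 71, 73, 69, 73, 78, 92, 114, 123, 125, 124]
131 [6, 8, 9, 30, 51, 63, 68, 68, 69, 70, 71, 69, 55, 56, 74, 95, 114, 122, 123, 121]
132 [7, 6, 16, 38, 59, 69, 72, 69, 68, 70, 71, 67, 51, 62, 96, 111, 119, 122, 122, 121]
133 [12, 12, 17, 40, 60, 69, 70, 67, 68, 70, 71, 67, 55, 72, 107, 120, 123, 121, 121, 120]
134 [9, 8, 14, 33, 59, 68, 70, 69, 69, 71, 71, 66, 58, 73, 106, 119, 122, 121, 121, 120]
135 [12, 7, 13, 31, 57, 69, 70, 72, 76, 77, 74, 69, 60, 68, 99, 114, 116, 119, 119, 119]
136 [9, 5, 9, 26, 54, 66, 70, 77, 82, 82, 76, 70, 63, 62, 81, 91, 96, 109, 117, 119]
137 [6, 7, 5, 23, 4
[... 236 characters left out ...]
40 [99, 102, 83, 61, 72, 87, 81, 77, 82, 80, 68, 52, 40, 35, 30, 26, 23, 20, 23, 32]
141 [154, 150, 124, 82, 63, 77, 85, 80, 76, 64, 50, 38, 32, 25, 18, 14, 12, 12, 11, 14]
142 [172, 169, 152, 107, 67, 67, 86, 80, 65, 48, 36, 27, 19, 16, 13, 13, 10, 12, 4, 13]
143 [174, 174, 163, 123, 81, 61, 75, 80, 60, 39, 27, 19, 11, 8, 11, 9, 9, 10, 9, 6]
144 [173, 173, 165, 129, 90, 62, 63, 78, 58, 34, 21, 13, 8, 11, 9, 9, 8, 12, 12, 11]
145 [170, 173, 166, 138, 109, 83, 63, 62, 45, 28, 16, 12, 13, 13, 13, 14, 18, 25, 29, 27]
146 [163, 173, 172, 158, 135, 113, 84, 62, 41, 23, 11, 9, 13, 15, 16, 24, 39, 50, 51, 41]
147 [154, 170, 174, 170, 163, 151, 118, 78, 45, 24, 15, 8, 14, 17, 28, 40, 52, 58, 55, 44]
```

Call:
play_rows:
  increments: "0 0 0 0 -0.0005 0.0003 0.1;0 0 0 0 -0.0005 0.0003 0.1;0 0 0 0 -0.0005 0.0003 0.1;0 0 0 0 -0.0005 0.0003 0.1"

```text
time: 18.25
ee_pos: [0.531, -0.2527, 0.0588]
eef_rot: [0.772, 0.636, -0.0, 0.0]
ft_force: [0.2, 0.3, 0.2]
width: 0.0123
grip_force: 18.0
```

```bash
python3 go.py 531.5 -252.6 59.6 -11; python3 - <<'E'
from h import *
from bench import *
# bystanders unchanged? compare regions scene0 vs now
a=np.load("scene0.npz")["color"].astype(int);b=camera("scene")["color"].astype(int)
for n,(x,y,w,h) in dict(jar=(380,385,40,45),driver=(445,230,75,80),logger=(193,228,40,35),tape=(178,285,65,60),passed=(436,310,25,28)).items():
    print(n,(np.abs(a-b).max(2)[y:y+h,x:x+w]>60).sum())
E
```

```text
t 18.25 tcp [ 531.  -252.7   58.8] turn [ 0.  0. -0.] shift [ 0.0002  0.0004 -0.0008] F [0.2 0.3 0.2] w 0.0123 g 18.0
jar 0
driver 0
logger 0
tape 0
passed 0
```

Call:
play_rows:
  increments: "0 0 0 0 0.0003 -0.0005 0.1;0 0 0 0 0.0003 -0.0005 0.1;0 0 0 0 0.0003 -0.0005 0.1"

```text
time: 18.6
ee_pos: [0.5314, -0.2528, 0.0593]
eef_rot: [0.772, 0.636, 0.0, 0.0]
ft_force: [-0.2, 0.7, -0.4]
width: 0.0123
grip_force: 18.0
```

```bash
python3 go.py 531.5 -252.6 59.6 -11; python3 -c "
from bench import *
print(close_job())"
```

```text
t 18.60 tcp [ 531.4 -252.8   59.3] turn [ 0.  0. -0.] shift [ 0.0002  0.0001 -0.0003] F [-0.2  0.7 -0.4] w 0.0123 g 18.0
the job is handed in; nothing more can be done
None
```

I handed the job in at 18.6 s: the red and green cells are seated and released in their blocks, and the plain cell is held upright in the beam gap, centred to about 1 mm by my estimate (the judge's result is not shown).

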